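Show a casting to the inspection camera

TASK

Set the inspection light first: turn the knob on the grey light box until its pointer lines up with the steel index tab on the scale. Then take the round casting out of the wooden rack and hold it still in the air at the inspection camera's focus point, 130 mm straight in front of the lens, sprue upward, its bossed face square to the lens (the camera looks down at a slant, so lean the casting to match). Finish while still holding it there; leave the square and the lozenge casting in their slots, and do not push the camera out of place.

Things in the scene. Friction and masses are not known exactly. Their poses are not given: they have to be found in the camera images.
- dial (a joint): The black knob on top of the grey light box (110 x 110 x 45 mm, fixed). Angle in rad about the vertical, growing clockwise seen from above; 0 when the pointer points along the box's own forward direction (roughly away from the robot). Turns against slight friction from -2.3 to 2.3 and stays where left; the index tab is always 0.4 to 2.3 rad clockwise of where the knob starts.
- dial_grip (a point): Point on the knob's axis at the height to grip it, 24 mm above the box's top. The grip is an upright bar 44 mm long (along x of this frame, towards the pointer), 12 mm wide (y) and 28 mm high (its top 12 mm above this point), standing on a disc 48 mm across and 8 mm high. Frame turns with the knob; z up.
- dial_pointer (a point): Tip of the knob's pointer, a thin white nose low on the knob, 32 mm from the knob's axis (a white line on the bar's top shows the same direction).
- index: Thin dark ring (radius 37 mm) lying on the box's top round the knob, carrying the index tab. Origin on the knob's axis at the box's top; x points to the tab, z up. It does not move during the job.
- index_tab (a point): Middle of the top of the index tab, a small steel block 12 x 7 x 4 mm, 41 mm from the knob's axis. The knob is set when the pointer points at it.
- rack: Fixed wooden rack 70 (x) x 250 (y) x 24 mm high with three slots in a row along its y, 80 mm apart, the middle one at its centre, each 10 mm (x) by 30 mm (y) and 16 mm deep. Origin under its centre, z up; x points roughly away from the robot. Each slot holds one casting by its foot; which is where varies.
- round_centre (a point): Centre of the round casting's disc, 46 mm across, 8 mm thick. One piece of plain silver metal, 100 mm high, about 0.18 kg: foot 26 mm wide, 8 mm thick, its underside 36 mm below this point (44 mm above the table while in the slot), then disc, then sprue on top. Frame: x out of the bossed face (in the rack it looks along the rack's x), y along the width, z up to the sprue.
- round_sprue (a point): Middle of the free part of the round casting's sprue, 44 mm above the disc's centre: an upright bar 14 mm wide (y) and 10 mm thick (x) that ends 20 mm above this point; the disc's top edge is 21 mm below it. The place to grip. Same axes as round_centre.
- round_front (a point): A point in the air 50 mm straight out from the round casting's centre on its bossed side (a round boss 24 mm across stands 3 mm proud, with a bead at its middle; the back is plain).
- square_centre (a point): Centre of the square casting (plate 38 x 38 mm), otherwise like the round one; it must stay in its slot.
- lozenge_centre (a point): Centre of the lozenge casting (36 mm square plate standing on its corner), otherwise like the round one; it must stay in its slot.
- camera: Inspection camera on a steel column: white housing 80 x 52 x 52 mm, light ring 72 mm across, black lens, looking roughly to the robot and 25 degrees down. Origin: the focus point in the air. x points from there back to the lens along the optical axis, y is level, z the camera's up. A casting shown correctly has its centre here and its x, y, z along these. Place, height and yaw vary.
- lens (a point): Centre of the lens's front, 130 mm along the camera's x from the focus point.
Not all that is in view belongs to the job. Leave any orange or pink look-alike of the part that bears round_centre alone.

How it is judged:
By the outcome, as a careful person would: the job done as asked, in the order asked, and still so for the second after the job is handed in, while the arm keeps its last pose, push and grip.
It also fails if it takes over 64 s, if anything falls off the work surface, if the arm or the gripper's body presses on something with over 40 N, if the wrist force passes 120 N, or if a joint passes its speed limit or range.

ROBOT

A 7-joint arm with a two-finger parallel gripper is mounted at the origin on the work surface. World frame = base frame: x ahead of the robot, y to its left, z up, the work surface at z = 0. Lengths are in m, angles in rad, forces in N, time in s.
With the tool pointing down it reaches from about 0.425 to 0.925 m from the base axis. Payload 6.8 kg.
Tool frame: the origin (TCP) lies on the centre line of the jaws, within the pads' length; the fingertips stand 8 mm ahead of it and the grasp point (between the pads) lies 11 mm behind it (bot.tips_ahead is the distance from the TCP to the fingertips, in m); z points along the fingers, y is the line along which they close (so a half turn about z gives the same grasp; the last joint's range is limited). The gripper opens to 85 mm and grips with 20 to 120 N. Pads are 22 mm wide; open, the fingers measure 114 mm over their backs; the gripper's body (76 mm by 85 mm) begins 54 mm behind the grasp point. The pads swing forward as they close: fully open they stand 13 mm farther back than shut.
Start: joints at [1.19, 0.477, 0.022, 1.555, -0.011, 1.109, -0.083], TCP at [0.182, -0.65, 0.239] pointing down, gripper open.
Joint ranges: [-2.96, 2.96], [-0.34, 2.1], [-1.41, 1.46], [0.24, 2.44], [-1.37, 4.51], [0.17, 1.92], [-2.96, 2.96]. Speed limits (rad/s): [2.39, 2.39, 3.14, 3.14, 3.14, 3.14, 3.14].

INTERFACE

Orientations are given as a unit quaternion [w, x, y, z].
In Python, from station import bot gives the robot as it stands.
- The arm moves only by the tool send_rows, never from a script. Its argument "deltas" is text: rows parted by semicolons, each of 4 numbers parted by spaces: the shift along the tool's x, y, z in m, then the turn about the tool's z in degrees. In form: x y z spin; .... A call has 1 to 5 rows; each row is the pose to reach, as a shift and turn from the pose commanded when the call began, along the tool's axes at that moment; what a row does not reach only later rows make up. A row lasts 1/10 s, in which the tool goes at most 50 mm and 8.59 degrees, less where a joint would pass 70% of its speed; a pose out of reach is approached as far as the arm can. A call with a gripper value outside its range is refused whole. "claw" is the opening, from 0 (shut) to 1 (fully open), set as the call begins (left out, the last holds). The fingers move at their own pace and stop on an object; "force" is the grip in N (left out, the last holds). Time passes only in rows, so rows that repeat a pose let the fingers close. It gives the time, the measured TCP pose, the force, the opening and the grip force at its end, in the units of the state.
- bot.get_obs(): the state, without advancing time (a new reading comes with each control period).
- bot.read_camera(name): name is "side" or "top" or "wrist"; returns a dict with "img" (400x640x3 uint8, red, green, blue), "depth" (400x640 float32, m along the optical axis (not along the pixel's ray), 0 where there is no reading), "fx", "fy", "cx", "cy" (pixels), "camera_from_world" (4x4, takes a point from world to camera coordinates). Camera axes: x right, y up, looking along -z (the intrinsics and any distortion apply to the point x, -y, -z); pixel columns grow to the right and rows downward; lengths in m; the calibration is good to about 2 mm. A picture is of the moment at which its call begins.
- bot.hand_in(): hands the job in; it is judged then, once.
Trained networks look in a picture, given as the dict that the camera call returned (one of the last four; its "shot" number tells which), for a name from the list of things; names that differ only in an ending like _2 or _b are one class to them, and where a whole thing is asked for, a point or a joint stands for the part that bears it (a point fixed in the world has none). Each returns a list of dicts, best first, with "confidence" (0 to 1); they miss things now and then, are a little off and sometimes report something else, mostly with a low value. They report only what shows in the picture. A call takes as long as a camera call. They do not tell look-alikes from the thing itself.
- bot.masks_of(picture, query): "mask" (400x640 bool, what is visible of it).
- bot.landmark_of(picture, query): "xyz" ([x, y, z] in m, in world coordinates, good to about 4 mm: a listed point, or the origin of a listed thing).
The state is a dict: "t": time; "q": joint angles; "joint_vel": joint speeds; "joint_torque": joint torques, N m; "eef_pos": TCP position; "tool_rot": TCP orientation; "contact_force": force on the tool from outside, world axes, zero at the start; "torque": the same for the moment, N m; "gripper_width": opening from 0.0 (shut) to 1.0 (fully open); "grasp_force": force on a finger pad.
Only numpy, scipy, OpenCV 4.12 (cv2) and the standard library are available. Lean on these libraries where they do the work, as an engineer would, in place of code of your own. Each camera call takes 0.05 s, during which the arm holds its last target. There are 200 camera calls.

## Working session

There is one attempt and no reset: what is moved stays moved. The work goes in short steps, Python scripts to look and compute and a tool call to move; the robot and the scene stay as the last step left them, time stands still between calls to the robot, and variables do not carry over. Pictures are saved under pics/ and viewed, at most 13 in all, crops included, and the job is handed in when it is done.

Besides the shell and the picture viewer there is one more tool, called in YAML: its name, and indented under it one key for each argument. send_rows: Moves the arm, as the interface text tells. Its arguments: {"type":"object","properties":{"deltas":{"type":"string"},"claw":{"type":"number"},"force":{"type":"number"}},"required":["deltas"]}

```bash
mkdir -p pics; ls
cat > h.py <<'E'
import numpy as np, cv2, sys
from station import bot
from scipy.spatial.transform import Rotation as R
def shot(n,f=None):
    p=bot.read_camera(n)
    if f: cv2.imwrite('pics/'+f,p['img'][:,:,::-1])
    return p
def world(p,u,v,d=None):
    if d is None: d=p['depth'][v,u]
    c=np.array([(u-p['cx'])/p['fx']*d,-(v-p['cy'])/p['fy']*d,-d,1])
    return (np.linalg.inv(p['camera_from_world'])@c)[:3]
def pix(p,X):
    c=p['camera_from_world']@np.r_[X,1]
    return p['cx']+p['fx']*c[0]/-c[2], p['cy']-p['fy']*c[1]/-c[2]
def lm(p,q):
    for r in bot.landmark_of(p,q)[:3]: print(p.get('shot'),q,np.round(r['xyz'],4),round(r['confidence'],2),np.round(pix(p,r['xyz'])))
E
python3 - <<'E'
from h import *
o=bot.get_obs(); print(o['eef_pos'],o['tool_rot'],o['t'],o['contact_force'])
a=shot('side','side.png');b=shot('top','top.png')
for p in (a,b):
    for q in 'dial_grip dial_pointer index index_tab rack round_centre round_sprue round_front square_centre lozenge_centre camera lens'.split(): lm(p,q)
cv2.imwrite('pics/both.png',np.hstack([a['img'],b['img']])[:,:,::-1])
print(bot.get_obs()['t'])
E
```

```text
pics
[ 0.18168307 -0.64950649  0.23835901] [-8.55194377e-04  9.90710519e-01  1.35984926e-01 -1.90821198e-04] 0.0 [-0.23252174  0.0215926  -0.23891638]
1 dial_pointer [0.538  0.37   0.0495] 0.64 [256. 161.]
1 index [0.5212 0.3417 0.0521] 0.44 [254. 167.]
1 index_tab [0.5583 0.3082 0.0471] 0.47 [270. 171.]
1 rack [ 0.5353 -0.2196  0.0011] 0.77 [356. 313.]
1 round_centre [ 0.5451 -0.1424  0.0426] 0.77 [343. 277.]
1 round_centre [ 0.6508 -0.1209  0.0345] 0.63 [373. 256.]
1 round_centre [ 0.5477 -0.0346  0.0364] 0.52 [321. 248.]
1 round_sprue [ 0.6529 -0.1246  0.0765] 0.57 [376. 246.]
1 round_sprue [ 0.5401 -0.1386  0.0885] 0.55 [341. 265.]
1 round_sprue [ 0.5477 -0.0377  0.0809] 0.44 [322. 237.]
1 round_front [ 0.6054 -0.1196  0.0349] 0.74 [358. 262.]
1 round_front [0.6664 0.1368 0.2726] 0.71 [330. 126.]
1 lozenge_centre [ 0.5237 -0.2963  0.0442] 0.84 [373. 333.]
1 lozenge_centre [0.5372 0.3683 0.0525] 0.64 [256. 161.]
1 lens [0.664  0.1386 0.2727] 0.73 [329. 126.]
2 dial_grip [0.5236 0.3356 0.0704] 0.61 [200. 210.]
2 dial_pointer [0.5331 0.3673 0.0516] 0.59 [191. 208.]
2 index [0.5227 0
[... 180 characters left out ...]
 ] 0.66 [353. 172.]
2 round_centre [ 0.5439 -0.137   0.0466] 0.57 [359. 206.]
2 round_centre [ 0.5528 -0.0373  0.0369] 0.5 [326. 203.]
2 round_sprue [ 0.6522 -0.1172  0.0762] 0.64 [354. 169.]
2 round_sprue [ 0.5482 -0.0368  0.0793] 0.46 [327. 203.]
2 round_sprue [ 0.5452 -0.1431  0.0883] 0.39 [363. 204.]
2 round_front [ 0.5854 -0.0702  0.0334] 0.55 [337. 193.]
2 round_front [ 0.6042 -0.1198  0.0387] 0.5 [353. 187.]
2 square_centre [0.5272 0.3385 0.0479] 0.74 [201. 210.]
2 square_centre [ 0.5362 -0.2182  0.044 ] 0.64 [386. 209.]
2 square_centre [0.6673 0.1376 0.2758] 0.48 [259. 143.]
2 lozenge_centre [ 0.5263 -0.2984  0.0407] 0.68 [412. 212.]
2 lens [0.6646 0.1412 0.2728] 0.87 [257. 144.]
1.3
```

Run:
```python
import cv2
a=cv2.imread('pics/side.png');b=cv2.imread('pics/top.png')
c=cv2.resize(a[90:360,220:420],None,fx=2,fy=2,interpolation=3)
d=cv2.resize(b[110:245,180:430][:, :200],(400,270),interpolation=3)
e=cv2.resize(b[150:245,300:430],(390,270),interpolation=3)
import numpy as np
cv2.imwrite('pics/c1.png',np.hstack([c,np.vstack([d[:,:390],e])]))
```

```text
(no output)
```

View pics/c1.png

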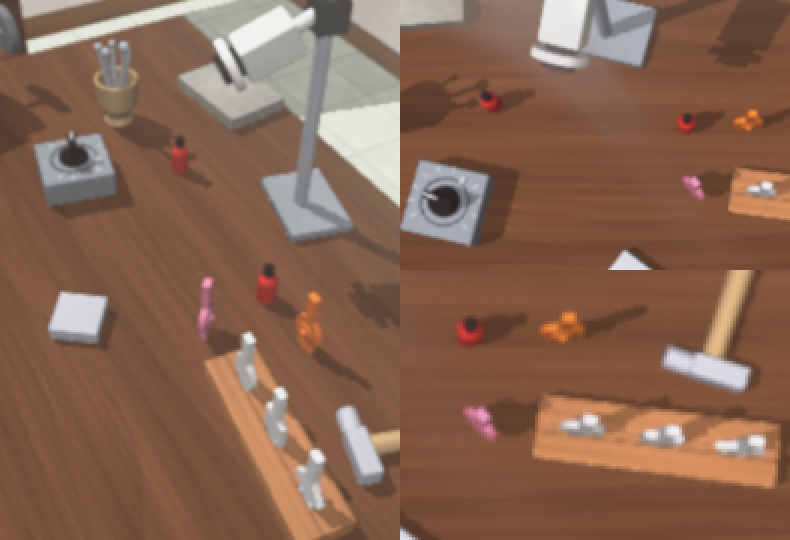

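```bash
cat >> h.py <<'E'
def state():
    o=bot.get_obs(); r=o['tool_rot']; M=R.from_quat([r[1],r[2],r[3],r[0]]).as_matrix()
    return o,np.array(o['eef_pos']),np.degrees(np.arctan2(M[1,1],M[0,1]))
def plan(wps,p=None,yaw=None):
    """wps: list of (x,y,z, dyaw ccw deg to turn in total on this leg, rows)"""
    o,p0,y0=state(); p=p0 if p is None else p; yaw=y0 if yaw is None else yaw
    print('t',round(o['t'],2),'p',np.round(p0,4),'yawy',round(y0,1),'q7',round(o['q'][6],2),'F',np.round(o['contact_force'],1),'w',o['gripper_width'],'g',o['grasp_force'])
    for x,y,z,dy in wps:
        t=np.array([x,y,z]); n=max(1,int(np.ceil(max(np.linalg.norm(t-p)/.05,abs(dy)/8.59)-.02)))
        P=[p+(t-p)*(k+1)/n for k in range(n)]; Y=[yaw+dy*(k+1)/n for k in range(n)]
        for i in range(0,n,5):
            a=np.radians(yaw); ty=np.array([np.cos(a),np.sin(a),0]); tx=np.array([-ty[1],ty[0],0])
            rows=[]
            for k in range(i,min(i+5,n)):
                d=P[k]-p; rows.append('%.3f %.3f %.3f %.1f'%(d@tx,d@ty,-d[2],-(Y[k]-yaw)))
            print('; '.join(rows)); k=min(i+5,n)-1; p=P[k]; yaw=Y[k]
E
python3 - <<'E'
from h import *
plan([(.46,-.35,.26,90),(.47,.12,.26,85),(.52,.33,.22,56)])
E
```

```text
t 1.3 p [ 0.1819 -0.6501  0.2393] yawy -74.4 q7 -0.08 F [-0.  -0.1  0.1] w 0.9998931194712961 g 0.0
0.032 -0.019 -0.002 -8.2; 0.063 -0.039 -0.004 -16.4; 0.095 -0.058 -0.006 -24.5; 0.127 -0.078 -0.008 -32.7; 0.158 -0.097 -0.009 -40.9
0.037 0.006 -0.002 -8.2; 0.073 0.012 -0.004 -16.4; 0.110 0.018 -0.006 -24.5; 0.147 0.024 -0.008 -32.7; 0.183 0.030 -0.009 -40.9
0.024 0.029 -0.002 -8.2
0.045 0.014 -0.000 -8.5; 0.090 0.027 -0.000 -17.0; 0.135 0.041 -0.000 -25.5; 0.180 0.055 -0.000 -34.0; 0.225 0.068 -0.000 -42.5
0.024 0.040 -0.000 -8.5; 0.048 0.081 -0.000 -17.0; 0.072 0.121 -0.000 -25.5; 0.096 0.162 -0.000 -34.0; 0.120 0.202 -0.000 -42.5
-0.013 0.028 0.006 -8.0; -0.025 0.056 0.011 -16.0; -0.038 0.085 0.017 -24.0; -0.050 0.113 0.023 -32.0; -0.063 0.141 0.029 -40.0
-0.028 0.014 0.006 -8.0; -0.055 0.027 0.011 -16.0
```

send_rows:
  deltas: "0.032 -0.019 -0.002 -8.2; 0.063 -0.039 -0.004 -16.4; 0.095 -0.058 -0.006 -24.5; 0.127 -0.078 -0.008 -32.7; 0.158 -0.097 -0.009 -40.9"

```text
t: 1.8
eef_pos: [0.3089, -0.5129, 0.2487]
tool_rot: [0.0, 0.879, 0.476, 0.0]
contact_force: [1.1, -0.0, -0.1]
gripper_width: 1.0
grasp_force: 0.0
```

send_rows:
  deltas: "0.037 0.006 -0.002 -8.2; 0.073 0.012 -0.004 -16.4; 0.110 0.018 -0.006 -24.5; 0.147 0.024 -0.008 -32.7; 0.183 0.030 -0.009 -40.9"

```text
t: 2.3
eef_pos: [0.4348, -0.3768, 0.2578]
tool_rot: [0.0, 0.658, 0.753, -0.0]
contact_force: [-0.1, -0.4, -0.2]
gripper_width: 1.0
grasp_force: 0.0
```

send_rows:
  deltas: "0.024 0.029 -0.002 -8.2"

```text
t: 2.4
eef_pos: [0.4602, -0.3494, 0.2595]
tool_rot: [0.0, 0.602, 0.798, -0.0]
contact_force: [0.1, 0.1, -0.2]
gripper_width: 0.997
grasp_force: 0.0
```

send_rows:
  deltas: "0.045 0.014 0 -8.5; 0.090 0.027 0 -17; 0.135 0.041 0 -25.5; 0.180 0.055 0 -34; 0.225 0.068 0 -42.5"

```text
t: 2.9
eef_pos: [0.4642, -0.1137, 0.2596]
tool_rot: [0.0, 0.272, 0.962, -0.0]
contact_force: [0.9, 0.1, -1.4]
gripper_width: 0.996
grasp_force: 0.0
```

send_rows:
  deltas: "0.024 0.040 0 -8.5; 0.048 0.081 0 -17; 0.072 0.121 0 -25.5; 0.096 0.162 0 -34; 0.120 0.202 0 -42.5"

```text
t: 3.4
eef_pos: [0.4691, 0.1211, 0.2598]
tool_rot: [0.001, -0.095, 0.995, -0.0]
contact_force: [0.8, 0.4, 0.9]
gripper_width: 1.002
grasp_force: 0.0
```

send_rows:
  deltas: "-0.013 0.028 0.006 -8; -0.025 0.056 0.011 -16; -0.038 0.085 0.017 -24; -0.050 0.113 0.023 -32; -0.063 0.141 0.029 -40"

```text
t: 3.9
eef_pos: [0.5054, 0.2707, 0.2301]
tool_rot: [0.0, -0.43, 0.903, -0.0]
contact_force: [0.4, -0.7, -1.2]
gripper_width: 1.002
grasp_force: 0.0
```

send_rows:
  deltas: "-0.028 0.014 0.006 -8; -0.055 0.027 0.011 -16; -0.055 0.027 0.011 -16"

```text
t: 4.2
eef_pos: [0.5183, 0.3331, 0.2186]
tool_rot: [0.0, -0.552, 0.834, 0.002]
contact_force: [-0.4, 0.4, -0.1]
gripper_width: 0.999
grasp_force: 0.0
```

Run:
```python
from h import *
w=shot('wrist','w1.png')
for q in 'dial_grip dial_pointer index index_tab'.split(): lm(w,q)
plan([])
```

```text
3 dial_grip [0.5231 0.339  0.0671] 0.88 [317. 194.]
3 dial_pointer [0.5354 0.3679 0.0533] 0.67 [317. 222.]
3 index_tab [0.557  0.312  0.0502] 0.71 [273. 178.]
3 index_tab [0.5228 0.3405 0.0708] 0.58 [318. 197.]
t 4.45 p [0.5195 0.3279 0.2195] yawy 156.5 q7 1.6 F [-0.5  0.1 -0.3] w 0.9984224794163036 g 0.0
```

View pics/w1.png

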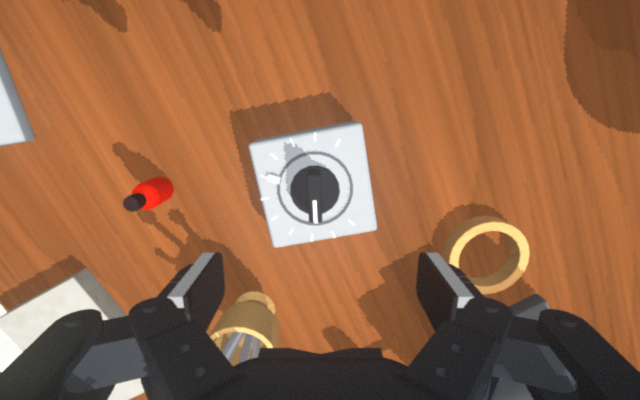

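Run:
```python
from h import *
w=shot('wrist')
C=np.array([.5231,.339,.045])
# rectify a top-down view of box-top plane, 0.25 mm/px
def rect(w,z,f=None,S=480,s=.00025):
    g=np.array([[C[0]+(S/2-r)*s,C[1]+(S/2-c)*s,z] for r in (0,S) for c in (0,S)])
    src=np.float32([pix(w,x) for x in g]); dst=np.float32([[c,r] for r in (0,S) for c in (0,S)])
    return cv2.warpPerspective(w['img'],cv2.getPerspectiveTransform(src,dst),(S,S))
cv2.imwrite('pics/r1.png',np.hstack([rect(w,.047),rect(w,.081)[:,90:390]])[:,:,::-1])
```

```text
(no output)
```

View pics/r1.png

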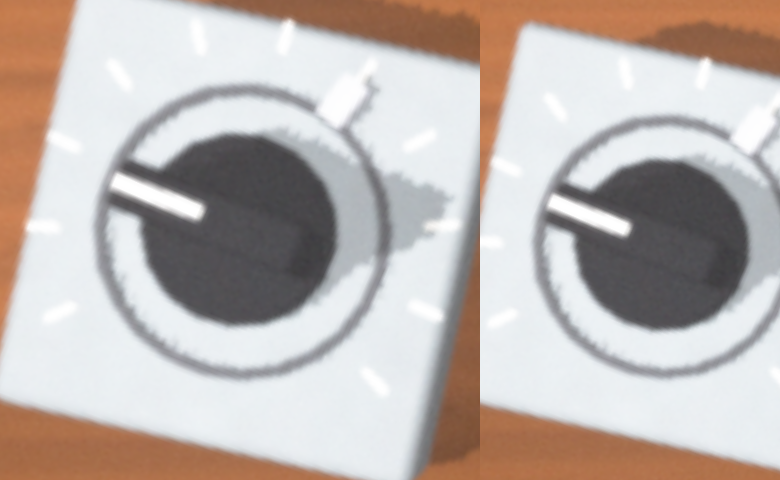

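Run:
```python
from h import *
plan([(.525,.3384,.11,4.5),(.525,.3384,.066,0)])
```

```text
t 4.5 p [0.5195 0.3279 0.2196] yawy 156.5 q7 1.6 F [ 0.6 -0.5  1. ] w 0.9978020559534471 g 0.0
-0.004 -0.000 0.037 -1.5; -0.008 -0.001 0.073 -3.0; -0.012 -0.001 0.110 -4.5
0.000 0.000 0.044 -0.0
```

send_rows:
  deltas: "-0.004 0 0.037 -1.5; -0.008 -0.001 0.073 -3; -0.012 -0.001 0.110 -4.5; -0.012 -0.001 0.110 -4.5"
  claw: 0.6

```text
t: 4.9
eef_pos: [0.5231, 0.3366, 0.1049]
tool_rot: [-0.004, -0.581, 0.814, -0.001]
contact_force: [-0.5, -1.4, 0.0]
gripper_width: 0.599
grasp_force: 0.0
```

send_rows:
  deltas: "0 0 0.022 0; 0 0 0.043 0; 0 0 0.043 0"

```text
t: 5.2
eef_pos: [0.5242, 0.3381, 0.0648]
tool_rot: [-0.002, -0.581, 0.814, -0.001]
contact_force: [0.1, -0.4, 0.2]
gripper_width: 0.603
grasp_force: 0.0
```

send_rows:
  deltas: "0 0 0 0; 0 0 0 0; 0 0 0 0; 0 0 0 0; 0 0 0 0"
  claw: 0
  force: 30

```text
t: 5.7
eef_pos: [0.5262, 0.3404, 0.0679]
tool_rot: [0.001, -0.581, 0.814, -0.0]
contact_force: [1.1, -1.7, 6.1]
gripper_width: 0.134
grasp_force: 35.7
```

send_rows:
  deltas: "0 0 -0.002 8.5; 0 0 -0.002 17; 0 0 -0.002 25.5; 0 0 -0.002 34; 0 0 -0.002 42"

```text
t: 6.2
eef_pos: [0.5274, 0.3393, 0.068]
tool_rot: [0.002, -0.248, 0.969, -0.0]
contact_force: [9.6, 1.4, -9.2]
gripper_width: 0.133
grasp_force: 33.5
```

send_rows:
  deltas: "0 0 0 8.5; 0 0 0 17; 0 0 0 25.5; 0 0 0 34; 0 0 0 42"

```text
t: 6.7
eef_pos: [0.5277, 0.3378, 0.068]
tool_rot: [0.002, 0.116, 0.993, -0.001]
contact_force: [8.2, -3.2, -7.5]
gripper_width: 0.134
grasp_force: 33.9
```

send_rows:
  deltas: "0 0 0 8; 0 0 0 16; 0 0 0 24.5; 0 0 0 24.5; 0 0 0 24.5"

```text
t: 7.2
eef_pos: [0.5274, 0.3369, 0.068]
tool_rot: [0.002, 0.322, 0.947, -0.001]
contact_force: [8.0, -5.1, -4.0]
gripper_width: 0.127
grasp_force: 34.2
```

Run:
```python
from h import *
plan([])
```

```text
t 7.2 p [0.5274 0.3369 0.068 ] yawy 52.5 q7 -0.1 F [ 8.  -5.1 -4. ] w 0.12700171530713855 g 34.21250581741333
```

send_rows:
  deltas: "0 0 0 0; 0 0 0 0; 0 0 0 0; 0 0 -0.03 0; 0 0 -0.06 0"
  claw: 0.7

```text
t: 7.7
eef_pos: [0.5235, 0.3401, 0.1282]
tool_rot: [-0.001, 0.32, 0.947, -0.001]
contact_force: [0.4, 0.2, 0.0]
gripper_width: 0.701
grasp_force: 0.0
```

send_rows:
  deltas: "0 0 -0.04 0; 0 0 -0.085 0; 0 0 -0.085 0"
  claw: 1

```text
t: 8.0
eef_pos: [0.5267, 0.3434, 0.2203]
tool_rot: [0.003, 0.32, 0.947, 0.005]
contact_force: [1.0, 1.1, -0.3]
gripper_width: 1.004
grasp_force: 0.0
```

Run:
```python
from h import *
w=shot('wrist')
C=np.array([.525,.3384,.045])
def rect(w,z,S=480,s=.00025):
    g=np.array([[C[0]+(S/2-r)*s,C[1]+(S/2-c)*s,z] for r in (0,S) for c in (0,S)])
    src=np.float32([pix(w,x) for x in g]); dst=np.float32([[c,r] for r in (0,S) for c in (0,S)])
    return cv2.warpPerspective(w['img'],cv2.getPerspectiveTransform(src,dst),(S,S))
plan([])
# camera pose clouds from side/top
for n in ('side','top'):
    p=shot(n); m=bot.masks_of(p,'camera')
    for r in m[:2]:
        v,u=np.nonzero(r['mask']&(p['depth']>0)); P=np.array([world(p,a,b) for a,b in zip(u,v)])
        print(n,r['confidence'],len(P),P.min(0),P.max(0)); 
    v,u=np.nonzero(m[0]['mask']&(p['depth']>0)); np.save(n+'.npy',np.array([np.r_[world(p,a,b),p['img'][b,a]] for a,b in zip(u,v)]))
    lm(p,'lens')
cr=cv2.resize(p['img'][110:190,220:320],(300,240))
cv2.imwrite('pics/r2.png',np.hstack([rect(w,.05),np.vstack([cr,np.zeros((240,300,3),np.uint8)])])[:,:,::-1])
```

```text
t 8.05 p [0.5257 0.3421 0.2171] yawy 52.7 q7 -0.01 F [ 0.1  0.2 -0.3] w 0.9991318044448146 g 0.0
side 0.9 1598 [ 0.65616942  0.07690466 -0.75783938] [2.05800043 1.7880338  0.36284024]
6 lens [0.6629 0.1367 0.2729] 0.7 [329. 126.]
top 0.57 1637 [ 0.6579616   0.08023267 -0.75627536] [1.38598293 0.31471142 0.36754437]
7 lens [0.6664 0.1396 0.2724] 0.56 [258. 144.]
```

View pics/r2.png

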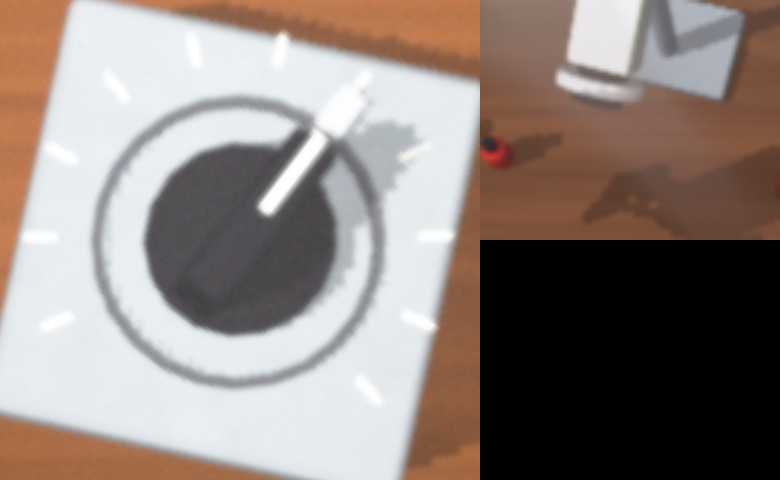

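Run:
```python
from h import *
from scipy.optimize import minimize_scalar
rng=np.random.default_rng(0)
c25,s25=np.cos(np.radians(25)),np.sin(np.radians(25))
L=np.array([.6646,.139,.2726])
allP=[]
for n in ('side','top'):
    D=np.load(n+'.npy'); P=D[(abs(D[:,:3]-L)<.15).all(1)][:,:3]; allP.append(P)
    Q=P.copy()
    for k in range(3):
        best=None
        for _ in range(800):
            a=Q[rng.choice(len(Q),3,False)]; nn=np.cross(a[1]-a[0],a[2]-a[0]); l=np.linalg.norm(nn)
            if l<1e-4: continue
            nn/=l; i=abs((Q-a[0])@nn)<.002
            if best is None or i.sum()>best.sum(): best=i
        m=Q[best].mean(0); nn=np.linalg.svd(Q[best]-m)[2][2]; nn*=np.sign(nn[2]) if abs(nn[2])>.5 else -np.sign(nn[0])
        print(n,len(P),best.sum(),'n',np.round(nn,3),'c',np.round(m,3),'yaw',np.degrees(np.arctan2(nn[1],nn[0])).round(1),'el',np.degrees(np.arcsin(nn[2])).round(1))
        Q=Q[~best]
    # extents across optical axis by yaw
for n,P in zip(('side','top'),allP):
  for psi in range(-30,31,5):
    a=np.radians(psi); x=np.array([c25*np.cos(a),c25*np.sin(a),s25]); y=np.array([-np.sin(a),np.cos(a),0]); z=np.cross(x,y)
    q=(P-L)@np.c_[x,y,z]; print(n,psi,np.round(np.percentile(q,[3,97],axis=0).ravel()*1000,0))
```

```text
side 1536 595 n [-0.229 -0.973  0.038] c [0.739 0.097 0.315] yaw -103.3 el 2.1
side 1536 362 n [-0.409  0.099  0.907] c [0.723 0.125 0.329] yaw 166.4 el 65.1
side 1536 164 n [-0.162 -0.985  0.058] c [0.743 0.094 0.317] yaw -99.3 el 3.3
top 1592 667 n [-0.403  0.102  0.909] c [0.728 0.123 0.329] yaw 165.8 el 65.4
top 1592 200 n [-0.218 -0.975  0.046] c [0.745 0.095 0.321] yaw -102.6 el 2.6
top 1592 170 n [-0.24  -0.049  0.97 ] c [0.735 0.127 0.326] yaw -168.5 el 75.8
side -30 [ 10. -25. -20. 167.  37.  30.]
side -25 [ 10. -27. -20. 169.  31.  30.]
side -20 [  9. -28. -20. 169.  25.  29.]
side -15 [  8. -30. -19. 168.  19.  29.]
side -10 [  8. -33. -18. 167.  13.  30.]
side -5 [  7. -44. -17. 164.   9.  31.]
side 0 [  5. -57. -15. 160.   6.  32.]
side 5 [  3. -68. -14. 155.   3.  33.]
side 10 [  1. -80. -12. 150.   2.  34.]
side 15 [ -0. -91. -10. 144.  -0.  35.]
side 20 [  -2. -101.   -8.  137.   -1.   37.]
side 25 [  -4. -111.   -6.  130.   -3.   39.]
side 30 [  -6. -120.   -4.  121.   -4.   42.]
top -30 [ 11. -17. -10. 165.  67.  31.]
top -25 [ 12. -19. -10. 166.  55.  31.]
top -20 [ 13. -21. -10. 167.  44.  31.]
top -15 [ 13. -24. -10. 167.  32.  31.]
top -10 [ 12. -31.  -9. 166.  25.  31.]
top -5 [ 11. -42.  -8. 165.  19.  31.]
top 0 [ 10. -53.  -7. 164.  15.  31.]
top 5 [  9. -65.  -5. 162.  13.  32.]
top 10 [  8. -75.  -3. 159.  11.  33.]
top 15 [  6. -86.  -1. 155.  10.  34.]
top 20 [  5. -96.   1. 150.   8.  36.]
top 25 [   3. -105.    3.  146.    7.   38.]
top 30 [   2. -113.    5.  140.    6.   41.]
```

Run:
```python
from h import *
plan([(.46,.14,.25,15),(.53,-.14,.22,15.5)])
```

```text
t 8.35 p [0.524  0.3395 0.2118] yawy 52.6 q7 -0.01 F [ 0.2 -0.6  0.5] w 1.0000058902312492 g 0.0
-0.014 -0.039 -0.008 -3.0; -0.028 -0.079 -0.015 -6.0; -0.042 -0.118 -0.023 -9.0; -0.056 -0.158 -0.031 -12.0; -0.070 -0.197 -0.038 -15.0
-0.029 -0.039 0.005 -2.6; -0.057 -0.077 0.010 -5.2; -0.086 -0.116 0.015 -7.8; -0.114 -0.155 0.020 -10.3; -0.143 -0.194 0.025 -12.9
-0.019 -0.044 0.005 -2.6
```

send_rows:
  deltas: "-0.014 -0.039 -0.008 -3; -0.028 -0.079 -0.015 -6; -0.042 -0.118 -0.023 -9; -0.056 -0.158 -0.031 -12; -0.070 -0.197 -0.038 -15"

```text
t: 8.85
eef_pos: [0.4597, 0.1392, 0.2507]
tool_rot: [-0.001, 0.193, 0.981, -0.0]
contact_force: [1.5, 0.1, -0.2]
gripper_width: 0.999
grasp_force: 0.0
```

send_rows:
  deltas: "-0.029 -0.039 0.005 -2.6; -0.057 -0.077 0.010 -5.2; -0.086 -0.116 0.015 -7.8; -0.114 -0.155 0.020 -10.3; -0.143 -0.194 0.025 -12.9"

```text
t: 9.35
eef_pos: [0.5189, -0.0948, 0.2255]
tool_rot: [-0.001, 0.082, 0.997, 0.0]
contact_force: [1.0, 0.2, -0.3]
gripper_width: 1.0
grasp_force: 0.0
```

send_rows:
  deltas: "-0.019 -0.044 0.005 -2.6; -0.019 -0.044 0.005 -2.6; -0.019 -0.044 0.005 -2.6"

```text
t: 9.65
eef_pos: [0.5301, -0.1404, 0.2201]
tool_rot: [-0.001, 0.061, 0.998, 0.0]
contact_force: [0.5, 1.1, 0.7]
gripper_width: 1.0
grasp_force: 0.0
```

Run:
```python
from h import *
w=shot('wrist','w2.png')
for q in 'rack round_centre round_sprue round_front square_centre lozenge_centre'.split(): lm(w,q)
plan([])
```

```text
8 rack [ 0.5315 -0.2129 -0.0012] 0.79 [255. 182.]
8 round_centre [ 0.5444 -0.1395  0.0451] 0.93 [322. 196.]
8 round_centre [ 0.6548 -0.1181  0.0386] 0.6 [354. 289.]
8 round_sprue [ 0.6547 -0.1174  0.0783] 0.94 [358. 310.]
8 round_sprue [ 0.5436 -0.1445  0.0867] 0.8 [317. 209.]
8 round_sprue [ 0.5491 -0.0397  0.0779] 0.57 [435. 198.]
8 square_centre [ 0.5396 -0.2202  0.0409] 0.96 [242. 200.]
8 lozenge_centre [ 0.5246 -0.2981  0.0437] 0.92 [161. 196.]
t 10.0 p [ 0.5307 -0.1383  0.2215] yawy 83.2 q7 1.42 F [-0.8 -0.7 -0.4] w 0.9995517244376044 g 0.0
```

View pics/w2.png

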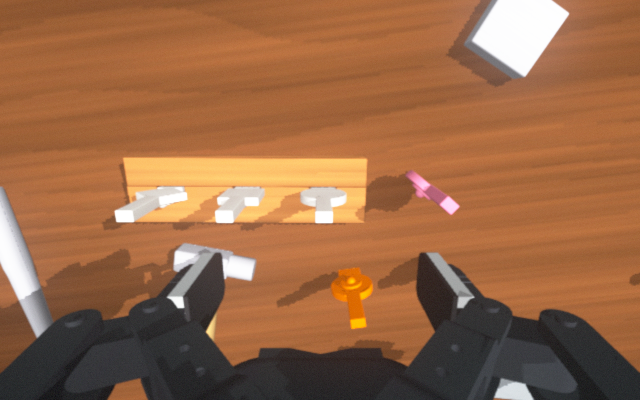

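Run:
```python
from h import *
p=shot('wrist')
cv2.imwrite('pics/w2c.png',cv2.resize(p['img'][150:240,270:380],None,fx=6,fy=6,interpolation=2)[:,:,::-1])
for u,v in ((324,217),(324,197),(324,205)): print(world(p,u,v))
for u,v in ((316,217),(332,217),(324,222),(324,211)): print(world(p,u,v,float(p['depth'][217,324])))
for u,v in ((127,158),(367,159),(127,222),(367,222)): print(u,v,world(p,u,v))
print(pix(p,[.544,-.1403,.108]))
```

```text
[ 0.54600917 -0.13638617  0.10871048]
[ 0.54038963 -0.13527059  0.06854986]
[ 0.54045265 -0.13557251  0.09381007]
[ 0.5452514  -0.14278072  0.1087108 ]
[ 0.54676694 -0.12999163  0.10871016]
[ 0.5498538  -0.13684172  0.10980971]
[ 0.54139561 -0.13583952  0.1073914 ]
127 158 [ 0.4875541  -0.33230271  0.02379391]
367 159 [ 5.21499763e-01 -8.46937105e-02  4.33757987e-04]
127 222 [ 5.61952492e-01 -3.67303886e-01  4.49846787e-04]
367 222 [ 0.5951653  -0.09033913 -0.00065148]
(np.float64(318.8788552777272), np.float64(214.9098746005677))
```

View pics/w2c.png

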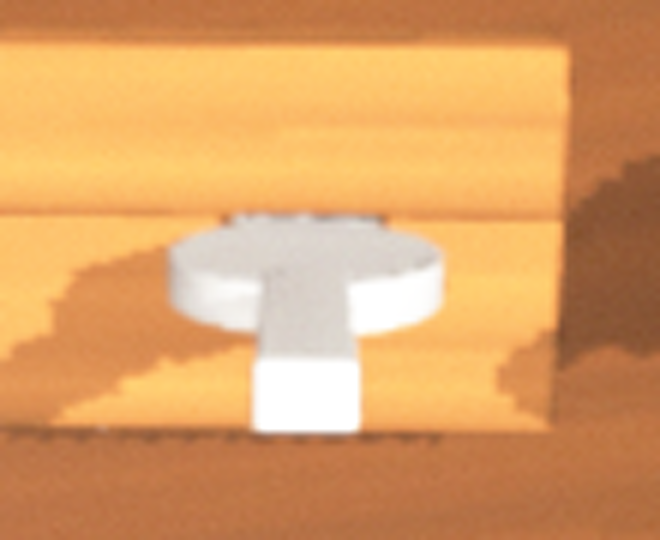

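Run:
```python
from h import *
plan([(.5447,-.139,.14,0),(.5447,-.139,.083,0)])
```

```text
t 10.05 p [ 0.5308 -0.1385  0.2215] yawy 83.2 q7 1.42 F [-0.5 -0.   0.5] w 1.005910663929722 g 0.0
-0.007 0.001 0.041 -0.0; -0.014 0.001 0.082 -0.0
0.000 0.000 0.028 -0.0; 0.000 0.000 0.057 -0.0
```

send_rows:
  deltas: "-0.007 0.001 0.041 0; -0.014 0.001 0.082 0; -0.014 0.001 0.082 0; -0.014 0.001 0.082 0"
  claw: 0.5

```text
t: 10.45
eef_pos: [0.5445, -0.1396, 0.1395]
tool_rot: [-0.001, 0.06, 0.998, 0.0]
contact_force: [0.2, -0.5, 0.4]
gripper_width: 0.502
grasp_force: 0.0
```

Run:
```python
from h import *
plan([(.5447,-.139,.083,0)])
```

```text
t 10.45 p [ 0.5445 -0.1396  0.1395] yawy 83.2 q7 1.35 F [ 0.2 -0.5  0.4] w 0.5018723481484662 g 0.0
-0.000 0.000 0.028 -0.0; -0.000 0.001 0.056 -0.0
```

send_rows:
  deltas: "0 0 0.028 0; 0 0 0.056 0; 0 0 0.056 0"

```text
t: 10.75
eef_pos: [0.5436, -0.14, 0.0828]
tool_rot: [-0.001, 0.06, 0.998, 0.0]
contact_force: [-0.7, 0.1, -0.3]
gripper_width: 0.503
grasp_force: 0.0
```

send_rows:
  deltas: "0 0 0 0; 0 0 0 0; 0 0 0 0; 0 0 0 0; 0 0 0 0"
  claw: 0
  force: 40

```text
t: 11.25
eef_pos: [0.5465, -0.1402, 0.0858]
tool_rot: [0.002, 0.06, 0.998, -0.0]
contact_force: [-0.9, 1.0, 8.0]
gripper_width: 0.149
grasp_force: 39.4
```

send_rows:
  deltas: "0 0 -0.01 0; 0 0 -0.02 0; 0 0 -0.04 0; 0 0 -0.06 0; 0 0 -0.06 0"

```text
t: 11.75
eef_pos: [0.5465, -0.1404, 0.1467]
tool_rot: [0.003, 0.06, 0.998, -0.001]
contact_force: [0.1, -0.6, -1.7]
gripper_width: 0.152
grasp_force: 39.2
```

Run:
```python
from h import *
plan([])
a=shot('side','s3.png')
for q in 'round_centre round_sprue square_centre lozenge_centre rack'.split(): lm(a,q)
b=shot('top')
for q in 'round_centre round_sprue rack'.split(): lm(b,q)
cv2.imwrite('pics/s3.png',cv2.resize(a['img'][180:360,280:440],None,fx=3,fy=3)[:,:,::-1])
```

```text
t 11.75 p [ 0.5465 -0.1404  0.1467] yawy 83.1 q7 1.35 F [ 0.1 -0.6 -1.7] w 0.15239309683030688 g 39.224143624305725
10 round_centre [ 0.6518 -0.1203  0.0327] 0.75 [373. 256.]
10 round_centre [ 0.543  -0.1458  0.1011] 0.73 [345. 263.]
10 round_centre [ 0.5467 -0.037   0.0368] 0.72 [321. 248.]
10 round_sprue [ 0.5415 -0.1378  0.1494] 0.69 [343. 248.]
10 round_sprue [ 0.5505 -0.0354  0.0801] 0.69 [323. 236.]
10 round_sprue [ 0.6533 -0.125   0.0746] 0.69 [377. 246.]
10 square_centre [0.526  0.3408 0.0477] 0.7 [256. 168.]
10 square_centre [ 0.536  -0.2161  0.0454] 0.67 [357. 301.]
10 lozenge_centre [ 0.5203 -0.2936  0.0452] 0.54 [371. 332.]
10 rack [ 5.347e-01 -2.195e-01 -3.000e-04] 0.68 [356. 313.]
11 round_centre [ 0.5522 -0.0391  0.0378] 0.62 [327. 203.]
11 round_centre [ 0.6544 -0.1201  0.0382] 0.5 [353. 171.]
11 round_centre [ 0.5398 -0.139   0.1023] 0.43 [363. 205.]
11 round_sprue [ 0.5408 -0.1372  0.1003] 0.67 [362. 204.]
11 round_sprue [ 0.5495 -0.0381  0.0795] 0.64 [327. 202.]
11 round_sprue [ 0.5406 -0.1412  0.1461] 0.58 [365. 202.]
11 rack [ 0.5337 -0.2197 -0.001 ] 0.72 [384. 211.]
```

View pics/s3.png

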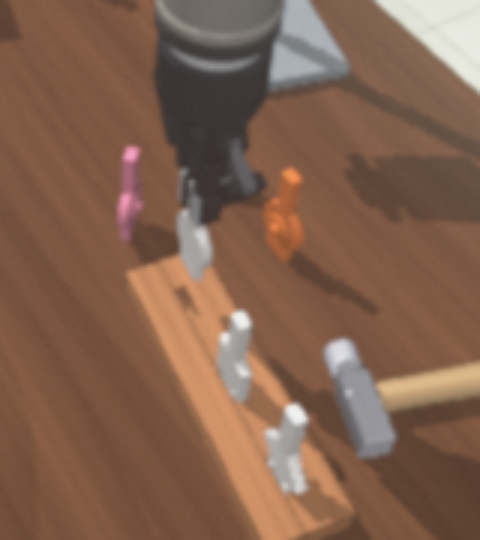

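send_rows:
  deltas: "-0.022 0 0 0; -0.044 0 0 0; -0.044 0 0.03 0; -0.044 0 0.063 0; -0.044 0 0.063 0"

```text
t: 12.75
eef_pos: [0.5872, -0.145, 0.0775]
tool_rot: [-0.002, 0.06, 0.998, 0.0]
contact_force: [-0.7, 1.2, -2.2]
gripper_width: 0.154
grasp_force: 41.6
```

```bash
cat >> h.py <<'E'
def tilt(name=None):
    """plane of held casting's back in tool frame, from wrist depth"""
    w=shot('wrist'); o,p,y=state()
    r=o['tool_rot']; M=R.from_quat([r[1],r[2],r[3],r[0]]).as_matrix()
    ms=bot.masks_of(w,'round_centre'); best=None
    for m in ms[:4]:
        v,u=np.nonzero(cv2.erode(m['mask'].astype(np.uint8),np.ones((3,3)))*(w['depth']>0))
        if len(u)<30: continue
        P=np.array([world(w,a,b) for a,b in zip(u,v)]); Q=(P-p)@M
        print('mask',round(m['confidence'],2),len(u),(u.mean().round(),v.mean().round()),np.round(np.median(Q,0),3))
        if np.linalg.norm(np.median(Q,0)-[0,0,.03])<.04 and best is None: best=Q
    if name: cv2.imwrite('pics/'+name,w['img'][:,:,::-1])
    if best is None: return
    Q=best; rng=np.random.default_rng(0); bi=None
    for _ in range(500):
        a=Q[rng.choice(len(Q),3,False)]; n=np.cross(a[1]-a[0],a[2]-a[0]); l=np.linalg.norm(n)
        if l<1e-6: continue
        i=abs((Q-a[0])@(n/l))<.001
        if bi is None or i.sum()>bi.sum(): bi=i
    c=Q[bi].mean(0); n=np.linalg.svd(Q[bi]-c)[2][2]; n*=np.sign(n[0])
    print('inl',bi.sum(),len(Q),'n tool',np.round(n,3),'lean deg',np.degrees(np.arctan2(n[2],n[0])).round(1),'yaw',np.degrees(np.arctan2(n[1],n[0])).round(1),'c',np.round(c,4),'ext',np.round(Q[bi].min(0),3),np.round(Q[bi].max(0),3))
    return w
E
python3 - <<'E'
from h import *
plan([]); tilt('w4.png')
E
```

```text
t 12.75 p [ 0.5872 -0.145   0.0775] yawy 83.1 q7 1.3 F [-0.7  1.2 -2.2] w 0.15433351118531738 g 41.58487021923065
mask 0.64 127 (np.float64(339.0), np.float64(333.0)) [-0.061  0.012  0.034]
mask 0.6 3601 (np.float64(320.0), np.float64(250.0)) [0.005 0.001 0.017]
mask 0.59 5964 (np.float64(549.0), np.float64(153.0)) [0.052 0.099 0.009]
inl 2833 3601 n tool [1.    0.004 0.025] lean deg 1.4 yaw 0.2 c [0.006  0.0008 0.0189] ext [ 0.005 -0.021 -0.024] [0.008 0.023 0.063]
```

View pics/w4.png

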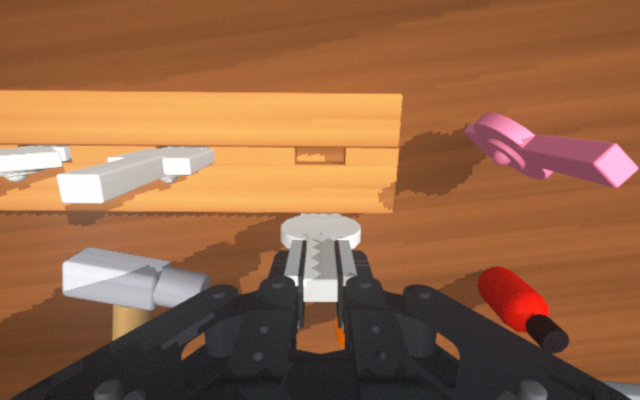

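send_rows:
  deltas: "0 0 -0.004 0; 0.005 0 -0.004 0; 0.010 0 -0.004 0; 0.015 0 -0.004 0; 0.020 0 -0.004 0"
  force: 20

```text
t: 13.35
eef_pos: [0.5709, -0.1432, 0.0858]
tool_rot: [0.003, 0.06, 0.998, -0.0]
contact_force: [6.6, -0.5, -4.4]
gripper_width: 0.158
grasp_force: 40.7
```

Run:
```python
from h import *
plan([]); tilt()
```

```text
t 13.35 p [ 0.5709 -0.1432  0.0858] yawy 83.1 q7 1.3 F [ 6.6 -0.5 -4.4] w 0.157794227632624 g 40.73475658893585
mask 0.82 4466 (np.float64(532.0), np.float64(184.0)) [0.035 0.098 0.014]
mask 0.8 2148 (np.float64(321.0), np.float64(265.0)) [ 0.001  0.001 -0.009]
mask 0.58 152 (np.float64(339.0), np.float64(339.0)) [-0.078  0.013  0.046]
inl 1485 2148 n tool [0.983 0.005 0.183] lean deg 10.6 yaw 0.3 c [0.0001 0.0009 0.012 ] ext [-0.009 -0.02  -0.024] [0.007 0.022 0.061]
```

send_rows:
  deltas: "0.005 0 0.001 0; 0.010 0 0.002 0; 0.015 0 0.003 0; 0.019 0 0.003 0; 0.019 0 0.003 0"

```text
t: 13.95
eef_pos: [0.5518, -0.1409, 0.0829]
tool_rot: [0.003, 0.06, 0.998, -0.0]
contact_force: [6.0, 0.0, -1.6]
gripper_width: 0.155
grasp_force: 40.9
```

Run:
```python
from h import *
plan([]); tilt()
```

```text
t 13.95 p [ 0.5518 -0.1409  0.0829] yawy 83.1 q7 1.3 F [ 6.   0.  -1.6] w 0.15487011893864255 g 40.94480752944946
mask 0.84 3786 (np.float64(529.0), np.float64(223.0)) [0.018 0.098 0.009]
mask 0.74 1053 (np.float64(321.0), np.float64(281.0)) [ 0.003  0.001 -0.022]
```

```bash
sed -i 's/-\[0,0,.03\])<.04/-[0,0,.01])<.045/' h.py
python3 - <<'E'
from h import *
tilt('w5.png')
E
```

```text
mask 0.72 1035 (np.float64(321.0), np.float64(280.0)) [ 0.003  0.001 -0.022]
mask 0.66 3877 (np.float64(529.0), np.float64(224.0)) [0.018 0.098 0.009]
inl 703 1035 n tool [ 0.408 -0.016 -0.913] lean deg -65.9 yaw -2.2 c [ 0.0038  0.0009 -0.0228] ext [-0.001 -0.005 -0.026] [ 0.008  0.007 -0.02 ]
```

View pics/w5.png

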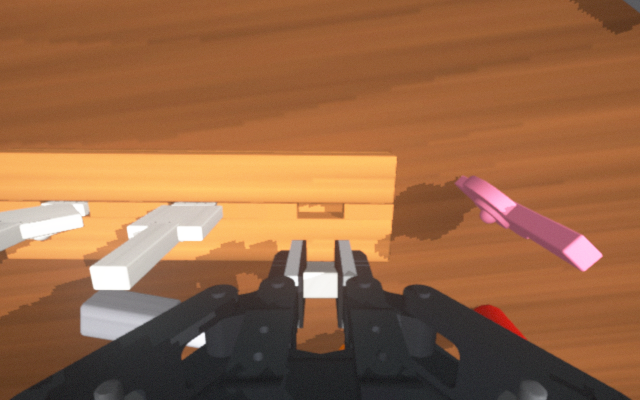

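Run:
```python
from h import *
plan([(.562,-.142,.083,0),(.562,-.142,.27,0),(.47,.0,.27,0),(.47,.165,.26,-6.5)])
```

```text
t 14.15 p [ 0.5517 -0.1409  0.0828] yawy 83.1 q7 1.3 F [ 5.7 -0.4  2.3] w 0.15778404072029287 g 41.076321601867676
-0.010 0.000 -0.000 -0.0
0.000 0.000 -0.047 -0.0; 0.000 0.000 -0.093 -0.0; 0.000 0.000 -0.140 -0.0; 0.000 0.000 -0.187 -0.0
0.027 0.032 -0.000 -0.0; 0.054 0.065 -0.000 -0.0; 0.081 0.097 -0.000 -0.0; 0.108 0.130 -0.000 -0.0
0.005 0.041 0.003 1.6; 0.010 0.082 0.005 3.2; 0.015 0.123 0.008 4.9; 0.020 0.164 0.010 6.5
```

send_rows:
  deltas: "-0.005 0 0 0; -0.010 0 0 0; -0.010 0 -0.015 0; -0.010 0 -0.030 0; -0.010 0 -0.060 0"
  force: 80

```text
t: 14.65
eef_pos: [0.5579, -0.1417, 0.1412]
tool_rot: [-0.002, 0.06, 0.998, 0.0]
contact_force: [0.3, 0.1, -1.8]
gripper_width: 0.148
grasp_force: 78.0
```

send_rows:
  deltas: "0 0 -0.04 0; 0 0 -0.08 0; 0 0 -0.11 0; 0 0 -0.127 0"

```text
t: 15.05
eef_pos: [0.5603, -0.1416, 0.2729]
tool_rot: [0.002, 0.06, 0.998, -0.001]
contact_force: [0.1, 0.1, -1.5]
gripper_width: 0.144
grasp_force: 78.0
```

send_rows:
  deltas: "0.020 0.025 0 0; 0.045 0.055 0 0; 0.070 0.085 0 0; 0.095 0.115 0 0; 0.108 0.130 0 0"

```text
t: 15.55
eef_pos: [0.4657, 0.0032, 0.2694]
tool_rot: [0.0, 0.058, 0.998, -0.0]
contact_force: [-0.3, -1.0, -2.3]
gripper_width: 0.144
grasp_force: 78.1
```

send_rows:
  deltas: "0.005 0.041 0.003 1.6; 0.010 0.082 0.005 3.2; 0.015 0.123 0.008 4.9; 0.020 0.164 0.010 6.5; 0.020 0.164 0.010 6.5"

```text
t: 16.05
eef_pos: [0.4666, 0.1716, 0.2596]
tool_rot: [0.0, 0.112, 0.994, 0.002]
contact_force: [0.2, -0.3, -0.6]
gripper_width: 0.148
grasp_force: 78.4
```

Run:
```python
from h import *
plan([(.5308,.1717,.2537,0)]); tilt()
for n in ('side','top'):
    p=shot(n,'f_%s.png'%n)
    for q in ('round_centre','round_sprue','round_front','lens'): lm(p,q)
```

```text
t 16.05 p [0.4666 0.1716 0.2596] yawy 77.1 q7 0.7 F [ 0.2 -0.3 -0.6] w 0.1476844144920212 g 78.42321038246155
-0.031 0.007 0.003 -0.0; -0.063 0.014 0.006 -0.0
mask 0.96 1200 (np.float64(165.0), np.float64(281.0)) [-0.124 -0.177  0.211]
mask 0.9 1025 (np.float64(321.0), np.float64(280.0)) [ 0.004  0.004 -0.022]
inl 659 1025 n tool [ 0.39  -0.009 -0.921] lean deg -67.1 yaw -1.3 c [ 0.0048  0.0038 -0.0231] ext [ 0.    -0.002 -0.026] [ 0.009  0.009 -0.02 ]
17 round_centre [ 0.5477 -0.0366  0.0344] 0.65 [322. 249.]
17 round_centre [0.4892 0.1562 0.2198] 0.63 [265. 158.]
17 round_centre [ 0.6506 -0.1172  0.032 ] 0.49 [372. 255.]
17 round_sprue [ 0.6539 -0.1263  0.074 ] 0.79 [377. 247.]
17 round_sprue [ 0.5465 -0.0364  0.0802] 0.69 [322. 237.]
17 round_sprue [0.4692 0.1669 0.2613] 0.49 [254. 145.]
17 round_front [ 0.6046 -0.1217  0.0333] 0.59 [358. 263.]
17 lens [0.665  0.1358 0.2751] 0.86 [329. 125.]
18 round_centre [ 0.6523 -0.1223  0.0372] 0.65 [354. 171.]
18 round_centre [0.4875 0.1613 0.2241] 0.41 [250. 218.]
18 round_centre [ 0.5506 -0.0387  0.035 ] 0.37 [327. 204.]
18 round_sprue [ 0.5465 -0.0386  0.082 ] 0.63 [327. 203.]
18 round_sprue [ 0.6498 -0.1168  0.0809] 0.56 [354. 169.]
18 round_sprue [0.474  0.16   0.2646] 0.37 [248. 222.]
18 round_front [ 0.5841 -0.0714  0.0361] 0.46 [338. 193.]
18 round_front [ 0.6026 -0.1221  0.0356] 0.46 [354. 187.]
18 lens [0.668  0.1408 0.2739] 0.84 [257. 143.]
18 lens [ 0.5352 -0.2172  0.0447] 0.61 [386. 209.]
```

send_rows:
  deltas: "-0.015 0.003 0.002 0.5; -0.031 0.006 0.003 0.5; -0.047 0.010 0.005 0.5; -0.062 0.012 0.006 0.5; -0.062 0.012 0.006 0.5"

```text
t: 17.15
eef_pos: [0.5331, 0.1618, 0.2517]
tool_rot: [-0.0, 0.122, 0.993, 0.0]
contact_force: [-0.4, -0.1, -1.7]
gripper_width: 0.147
grasp_force: 78.5
```

send_rows:
  deltas: "0 0 0 0; 0 0 0 0; 0 0 0 0"

```text
t: 17.45
eef_pos: [0.5303, 0.1628, 0.2524]
tool_rot: [0.0, 0.12, 0.993, -0.0]
contact_force: [-0.2, -0.2, -0.8]
gripper_width: 0.147
grasp_force: 78.5
```

```bash
cat > m.py <<'E'
from h import *
def planes(name):
    p=shot(name); o,tcp,y=state()
    C0=tcp+[.02,-.004,-.038]
    for m in bot.masks_of(p,'round_centre'):
        v,u=np.nonzero((m['mask']>0)&(p['depth']>0)); P=np.array([world(p,a,b) for a,b in zip(u,v)])
        if len(P)<20 or np.linalg.norm(np.median(P,0)-C0)>.04: continue
        rng=np.random.default_rng(0); Q=P
        for k in range(2):
            bi=None
            for _ in range(600):
                a=Q[rng.choice(len(Q),3,False)]; n=np.cross(a[1]-a[0],a[2]-a[0]); l=np.linalg.norm(n)
                if l<1e-6: continue
                i=abs((Q-a[0])@(n/l))<.0012
                if bi is None or i.sum()>bi.sum(): bi=i
            c=Q[bi].mean(0); n=np.linalg.svd(Q[bi]-c)[2][2]; n*=np.sign(n[0])
            print(name,len(P),bi.sum(),'n',np.round(n,3),'yaw',np.degrees(np.arctan2(n[1],n[0])).round(1),'el',np.degrees(np.arcsin(n[2])).round(1),'c',np.round(c,4),'ext',np.round(np.ptp(Q[bi],axis=0),3))
            Q=Q[~bi]
            if len(Q)<20: break
        break
    for q in ('round_centre','round_sprue','round_front','lens','camera'):
        for r in bot.landmark_of(p,q)[:6]:
            if abs(r['xyz'][1]-.15)<.06 and r['xyz'][2]>.15: print(q,np.round(r['xyz'],4),round(r['confidence'],2))
    return p
plan([]); 
ps=[planes(n) for n in ('top','side')]
T=[]
for _ in range(2): tilt()
u,v=map(int,pix(ps[0],[.56,.15,.24])); a=cv2.resize(ps[0]['img'][v-50:v+50,u-65:u+65],(390,300))
u,v=map(int,pix(ps[1],[.56,.15,.24])); b=cv2.resize(ps[1]['img'][v-50:v+50,u-65:u+65],(390,300))
cv2.imwrite('pics/fin%d.png'%int(100*bot.get_obs()['t']),np.hstack([a,b])[:,:,::-1])
E
python3 m.py; ls pics|grep fin
```

```text
t 17.45 p [0.5303 0.1628 0.2524] yawy 76.2 q7 0.7 F [-0.2 -0.2 -0.8] w 0.14742586668334026 g 78.49586963653564
lens [0.6664 0.1392 0.2709] 0.77
round_centre [0.5494 0.1543 0.2145] 0.64
round_sprue [0.533  0.1632 0.2547] 0.64
lens [0.667  0.1373 0.2724] 0.71
mask 0.73 875 (np.float64(121.0), np.float64(324.0)) [-0.181 -0.24   0.204]
mask 0.6 1027 (np.float64(320.0), np.float64(280.0)) [ 0.003  0.    -0.022]
mask 0.58 1281 (np.float64(151.0), np.float64(235.0)) [-0.064 -0.184  0.201]
inl 667 1027 n tool [ 0.426  0.018 -0.904] lean deg -64.8 yaw 2.5 c [ 0.0036  0.0006 -0.0227] ext [-0.001 -0.005 -0.025] [ 0.008  0.006 -0.02 ]
mask 0.85 1053 (np.float64(321.0), np.float64(280.0)) [ 0.003  0.001 -0.022]
mask 0.8 1356 (np.float64(151.0), np.float64(235.0)) [-0.064 -0.184  0.201]
mask 0.75 948 (np.float64(121.0), np.float64(324.0)) [-0.181 -0.239  0.204]
inl 702 1053 n tool [ 0.383  0.024 -0.923] lean deg -67.5 yaw 3.5 c [ 0.0035  0.0007 -0.0228] ext [-0.002 -0.005 -0.026] [ 0.008  0.007 -0.02 ]
fin1835.png
```

View pics/fin1835.png

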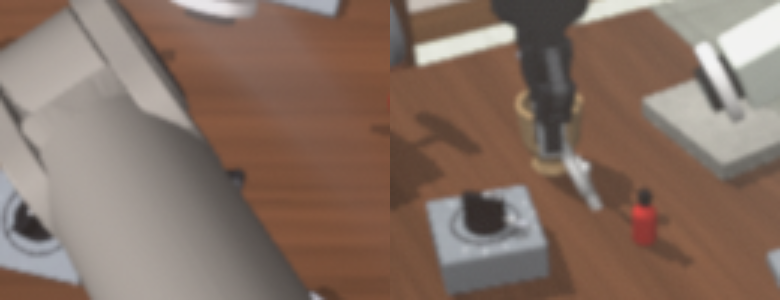

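```bash
cat > fit.py <<'E'
from h import *
from scipy.optimize import minimize
def poly3():
    # casting solid as convex parts (local frame x front, y width, z up), origin disc centre
    t=np.linspace(0,2*np.pi,48,endpoint=False); out=[]
    box=lambda x0,x1,y,z0,z1: np.array([[x,s*y,z] for x in (x0,x1) for s in (-1,1) for z in (z0,z1)])
    cyl=lambda r,x0,x1: np.array([[x,r*np.cos(a),r*np.sin(a)] for x in (x0,x1) for a in t])
    return [cyl(.023,-.004,.004),cyl(.012,.004,.007),box(-.004,.004,.013,-.036,0),box(-.005,.005,.007,.0,.026)]
PARTS=poly3(); K=8
def render(p,c,psi,th,win):
    u0,v0,w,h=win; im=np.zeros((h*K,w*K),np.uint8)
    a=np.radians(psi); b=np.radians(th)
    x=np.array([np.cos(b)*np.cos(a),np.cos(b)*np.sin(a),np.sin(b)]); y=np.array([-np.sin(a),np.cos(a),0]); z=np.cross(x,y)
    for q in PARTS:
        W=c+q@np.c_[x,y,z].T
        uv=np.array([pix(p,k) for k in W]); uv=(uv-[u0,v0]+.5)*K
        cv2.fillConvexPoly(im,cv2.convexHull(np.round(uv).astype(np.int32)),255)
    return cv2.resize(im,(w,h),interpolation=cv2.INTER_AREA)/255.
F=np.array([.5510,.1679,.2159])
if __name__=='__main__':
    N=6; acc=0
    for _ in range(N): p=shot('side'); acc=acc+p['img'].astype(float)
    im=acc/N; o,tcp,yw=state(); c0=tcp+[.0202,-.0038,-.0378]; print('tcp',tcp,yw)
    u,v=map(int,pix(p,c0)); win=(u-22,v-18,44,44); sub=im[win[1]:win[1]+44,win[0]:win[0]+44]
    g=sub.min(2); sat=np.ptp(sub,axis=2)
    S=np.clip((g-60)/60,0,1)*np.clip((60-sat)/25,0,1)
    psi=yw-90
    M0=render(p,c0,psi,24,win); near=cv2.dilate((M0>0).astype(np.uint8),np.ones((7,7)))>0
    # ignore region above the tips (gripper)
    vt=pix(p,tcp-[0,0,.004])[1]-win[1]; near[:max(0,int(vt))]=False
    right=np.array([1,0,0]);
    ci=np.linalg.inv(p['camera_from_world']); cx,cy=ci[:3,0],ci[:3,1]
    def cost(q): 
        return ((render(p,c0+cx*q[0]/1e3+cy*q[1]/1e3,psi,q[2],win)-S)[near]**2).sum()
    best=[]
    for th in range(16,33,2):
        r=minimize(lambda q:cost([q[0],q[1],th]),[0,0],method='Nelder-Mead',options=dict(initial_simplex=[[0,0],[3,0],[0,3]],maxiter=60)); best.append((r.fun,th,*np.round(r.x,2))); print(best[-1])
    b=min(best); r=minimize(cost,[b[2],b[3],b[1]],method='Nelder-Mead',options=dict(initial_simplex=[[b[2],b[3],b[1]],[b[2]+1,b[3],b[1]],[b[2],b[3]+1,b[1]],[b[2],b[3],b[1]+2]])); print(r.x,r.fun)
    d=render(p,c0+cx*r.x[0]/1e3+cy*r.x[1]/1e3,psi,r.x[2],win)
    c=c0+cx*r.x[0]/1e3+cy*r.x[1]/1e3; print('centre (in image plane shift)',c.round(4),'tcp rel',(c-tcp).round(4),'cx',cx.round(2),'cy',cy.round(2))
    big=lambda a:cv2.resize(a.astype(np.uint8),(390,390),interpolation=0)
    s3=np.repeat((S*near*255)[...,None],3,2); s3[...,2]=d*255
    cv2.imwrite('pics/fit.png',np.hstack([big(sub[:,:,::-1]),big(s3)]))
E
python3 fit.py
```

```text
tcp [0.53080777 0.1626089  0.25230455] 76.12675623709534
(np.float64(38.80930692522938), 16, np.float64(2.14), np.float64(2.76))
(np.float64(31.429799522093823), 18, np.float64(1.74), np.float64(2.6))
(np.float64(25.853355043474494), 20, np.float64(1.63), np.float64(2.43))
(np.float64(21.17459572868104), 22, np.float64(1.76), np.float64(1.15))
(np.float64(19.359348926169183), 24, np.float64(1.44), np.float64(1.5))
(np.float64(20.120769422559462), 26, np.float64(1.28), np.float64(1.01))
(np.float64(24.01709425488891), 28, np.float64(0.86), np.float64(1.33))
(np.float64(29.689131983967467), 30, np.float64(1.24), np.float64(1.23))
(np.float64(37.110847554901724), 32, np.float64(1.03), np.float64(1.13))
[ 1.34185486  1.38803641 24.03415375] 19.239360255145222
centre (in image plane shift) [0.5526 0.159  0.2155] tcp rel [ 0.0218 -0.0036 -0.0368] cx [ 0.86 -0.5   0.02] cy [0.33 0.6  0.72]
```

View pics/fit.png

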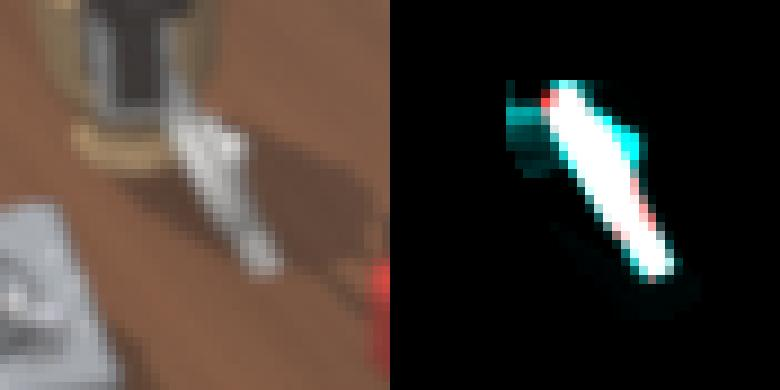

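send_rows:
  deltas: "0.001 0.005 -0.001 -0.4; 0.002 0.0105 -0.001 -0.4; 0.002 0.0105 -0.001 -0.4; 0.002 0.0105 -0.001 -0.4"

```text
t: 19.05
eef_pos: [0.5313, 0.1737, 0.2533]
tool_rot: [-0.0, 0.117, 0.993, 0.0]
contact_force: [-0.4, 0.6, -2.9]
gripper_width: 0.141
grasp_force: 78.5
```

```bash
python3 fit.py | tail -2
python3 - <<'E'
from h import *
plan([])
for _ in range(3):
    p=shot('side')
    for q in ('round_centre','round_front','lens','camera'):
        for r in bot.landmark_of(p,q)[:6]:
            if abs(r['xyz'][1]-.15)<.06 and r['xyz'][2]>.15: print(q,np.round(r['xyz'],4),round(r['confidence'],2))
plan([])
E
```

```text
[ 0.56198608  2.10490539 25.28670002] 21.34380092698321
centre (in image plane shift) [0.5528 0.1703 0.217 ] tcp rel [ 0.0214 -0.0028 -0.0363] cx [ 0.86 -0.5   0.02] cy [0.33 0.6  0.72]
t 19.35 p [0.5314 0.1731 0.2533] yawy 76.5 q7 0.69 F [ 0.7 -0.1 -2.1] w 0.14382579628032716 g 78.49540114402771
round_centre [0.5519 0.165  0.2129] 0.4
round_front [0.665  0.1367 0.2707] 0.64
lens [0.6627 0.1378 0.2728] 0.88
round_centre [0.5507 0.165  0.2136] 0.57
round_front [0.5518 0.1647 0.2144] 0.54
round_front [0.5331 0.1737 0.2548] 0.26
lens [0.6647 0.1371 0.2705] 0.94
round_centre [0.5532 0.1668 0.214 ] 0.41
lens [0.6636 0.1367 0.2719] 0.62
t 20.1 p [0.5314 0.1733 0.2533] yawy 76.5 q7 0.69 F [ 0.8 -0.4 -1.5] w 0.1453748337909203 g 78.49518299102783
```

```bash
python3 -c "
from station import bot
print(bot.hand_in())"
```

```text
the job is handed in; nothing more can be done
None
```

The job is handed in, with no verdict returned. The knob is within about 1° of the index tab. The round casting is held still, leaning about 24–25° and within about 3 mm of the focus point by my camera estimates. The square and lozenge castings were still in their slots when last seen, just after the round one came out.

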